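# Clear the setting board and lock the stand leg at its length mark

### The job

With the scraper block, wipe the brass chips off the dark setting board onto the table (not the floor) and set the scraper aside on the table, clear of the board. Then draw the spring-loaded leg out until its blue foot plate stands right over the red length mark, and only there, still holding the leg against its spring, squeeze the orange cam lever fully closed against the head. Finish while holding the leg in the fingers at the mark with the lever closed; do not push the chips with the fingers and leave the other things alone.

Things in the scene. Friction and masses are not known exactly. Their poses are not given: they have to be found in the camera images.
- scraper: loose scraper block, stands upright: wooden grip 26 (x) x 64 (y) x 40 mm on a black rubber wiping edge 16 x 64 x 8 mm, 48 mm tall in all, 0.08 to 0.17 kg. Origin: centre of its underside; z up, the wiping edge runs along y. Grip it across x (26 mm).
- jig: fixed dark steel setting board, 76 (x) x 200 (y) x 14 mm thick, flat on the table. Origin: centre of its underside; the leg is drawn out along its +y. At y -98 to -18 mm an aluminium tube in saddles (x +-33 mm, up to 47 mm above the table) is fixed on it; beyond y = 38 mm the board is bare but for the chips while the leg is in.
- leg: black head of the sliding leg, axes as the board's. Origin: on the leg's middle line, half way along the head, 0.5 mm over the board (board y = 8 mm at start). Head x -6..+14, y +-23, 40 mm tall; face x = +14 is plain. At its +y end a blue foot plate, x +-33, y 23..29 mm, 33 mm tall, yellow dab on top: a finger behind it beside the plain face can push it out. 28 mm across with the lever closed.
- foot_plate (a point): middle of the blue foot plate's top edge, 33.5 mm above the board top; axes as the board's. The leg slides out along the board's +y, 60 mm at most; a spring pulls it in with 3 N when in to 5.4 N fully out, plus about 0.6 N friction: let go, it runs back in
- cam_lever (a joint): orange cam lever on the head's -x side, rad: 0 = closed along the head (outer face x = -14 mm), starts open at 0.40 to 0.48. Upright pin at x -10, y -16 mm of the head, lever 38 mm long to +y, 8 thick, 7 to 37 mm high. Stays where left: friction 0.16 N m, about 5 N at the tip. Two fingers can squeeze it shut, one on its tip, one on the plain face.
- lever_tip (a point): outer edge of the free end of the cam lever, half way up it
- mark: red length mark, a painted line 4 mm wide right across the board (along x) and down both its long edges, flush. Origin: middle of the line at the level of the board top; axes as the board's, y along the leg's way. It lies 28 to 52 mm out from where the foot plate starts.
- chip0: loose brass chip, bent flake about 20 x 9 x 7 mm, 12 g, on the bare part of the board at the start. Origin: centre of its underside
- chip1: loose brass chip, bent flake about 20 x 9 x 7 mm, 12 g, on the bare part of the board at the start. Origin: centre of its underside
- chip2: loose brass chip, bent flake about 20 x 9 x 7 mm, 12 g, on the bare part of the board at the start. Origin: centre of its underside
- oil_can: bystander: green oil can with a spout, 142 mm tall
- tape_roll: bystander: roll of black tape, 102 mm across, 19 mm high
- measure: bystander: yellow tape measure, 36 x 83 x 62 mm

How it is judged (in metres and radians):
On the way, in this order (a step that is already met when the one before it is completed fails the run):
1. the scraper is held in the fingers above the table while all chips still lie on the board (height (world z) of each of scraper, chip0, chip1, chip2 above 0.012 m and contact force between the fingers and scraper above 1 N), for 0.1 s.
2. all chips are off the board while the leg is still fully in (within 8 mm) and the scraper is held (height (world z) of each of chip0, chip1, chip2 below 0.012 m and y of leg in the frame of jig below 0.016 m and contact force between the fingers and scraper above 1 N), for 0.1 s.
3. scraper set aside, the fingers hold the leg with its foot plate within 4 mm of the mark, lever still open (over 0.25 rad) (height (world z) of scraper between -0.02 and 0.05 m and contact force between each of the fingers, jig and scraper below 0.1 N and linear speed of scraper below 0.02 m/s and y of foot_plate in the frame of mark between -0.004 and 0.004 m and contact force between the fingers and leg above 1 N and value of joint cam_lever above 0.25 rad), for 0.2 s.
At the end, for the whole second after the job is handed in: Foot plate within 4 mm of the red mark along the board and still, lever closed (under 0.06 rad), fingers holding the head with over 4 N; all chips off the board (origin below 12 mm), scraper released and still on the table (origin -20 to 50 mm high), not touching the board (y of foot_plate in the frame of mark between -0.004 and 0.004 m and value of joint cam_lever below 0.06 rad and contact force between the fingers and leg above 4 N and linear speed of leg below 0.005 m/s and height (world z) of each of chip0, chip1, chip2 below 0.012 m and height (world z) of scraper between -0.02 and 0.05 m and contact force between each of the fingers, jig and scraper below 0.1 N and linear speed of scraper below 0.02 m/s); the arm keeps its last pose, push and grip.
It fails at once if the lever is more than half closed (below 0.2 rad) while the foot plate is more than 8 mm from the mark (value of joint cam_lever below 0.2 rad and (y of foot_plate in the frame of mark below -0.008 m or y of foot_plate in the frame of mark above 0.008 m)).
It fails at once if the fingers push a chip (over 0.5 N) (contact force between the fingers and chip0 above 0.5 N or contact force between the fingers and chip1 above 0.5 N or contact force between the fingers and chip2 above 0.5 N).
It fails at once if the oil can, tape roll or tape measure is moved more than 20 mm (distance of any of oil_can, tape_roll, measure from where it was at the start of the episode above 0.02 m).
It also fails if it takes over 48 s, if anything falls off the work surface, if the arm or the gripper's body presses on something with over 40 N, if the wrist force passes 120 N, or if a joint passes its speed limit or range.

### The arm

A 6-joint arm with a two-finger parallel gripper is mounted at the origin on a cart in front of the work surface, level with it; the furniture and walls round the work are solid. World frame = base frame: x ahead of the robot, y to its left, z up, the work surface at z = 0. Lengths are in m, angles in degrees, forces in N, time in s.
With the tool pointing down it reaches from about 0.25 to 0.725 m from the base axis. Payload 9.7 kg.
Tool frame: the origin (TCP) lies at the very end of the fingers, on their centre line; the grasp point (between the pads) lies tcp_to_grasp behind it (tcp_to_grasp is the distance from the TCP to the grasp point, in m); z points along the fingers, y is the direction in which the jaws open and shut (so a half turn about z gives the same grasp; the last joint's range is limited). The gripper opens to 85 mm and grips with 20 to 120 N. Pads are 22 mm wide; open, the fingers measure 114 mm over their backs; the gripper's body (76 mm by 85 mm) begins 54 mm behind the grasp point. The pads swing forward as they close: fully open they stand 13 mm farther back than shut.
Start: joints at [75.745, 4.979, 10.078, 95.1, 0, 90], TCP at [0.135, 0.533, 0.231] pointing down, gripper open.
Joint ranges: [-179.16, 179.16], [-48.56, 103.87], [-65.8, 70.77], [-126.05, 130.52], [-82.76, 87.17], [-180, 180]. Speed limits (degrees/s): [127.2, 127.2, 147.25, 180, 180, 180].

### API

Orientations are given as [roll, pitch, yaw] about the fixed x, y, z axes, in that order (R = Rz(yaw) Ry(pitch) Rx(roll)).
In Python, from workcell import * gives the robot as it stands. The module is installed in compiled form; this text tells all that it offers.
- The arm moves only by the shell command python3 -m pendant 'ROWS' [FORCE]. ROWS is JSON, a list of rows, each a list of 3 entries, a list of its own where there are three numbers: the opening in per cent of the stroke, from 0 (shut) to 100 (fully open), then the shift along the world's x, y, z in mm, then the turn, a rotation vector about the world's x, y, z in degrees. A call has 1 to 20 rows; each row is the pose to reach, as a shift and turn from the pose measured when the call began; what a row does not reach only later rows make up. A row lasts 1/8 s, in which the tool goes at most 62.5 mm and 10.7 degrees, less where a joint would pass 70% of its speed; a pose out of reach is approached as far as the arm can. A call with a gripper value outside its range is refused whole. The fingers move at their own pace and stop on an object; FORCE is the grip in N (left out, the last holds). Time passes only in rows, so rows that repeat a pose let the fingers close. It gives the time, the measured TCP pose, the force and the opening at its end, in the units of the state.
- get_obs(): the state, without advancing time (a new reading comes with each control period).
- camera(name): name is "scene" or "top"; returns a dict with "img" (480x640x3 uint8, red, green, blue), "fx", "fy", "cx", "cy" (pixels), "k1" (the pictures are not rectified: a ray, as slopes to the right and down, at radius r is drawn at 1 + k1 r^2 times it, then the intrinsics apply), "cam_to_world" (4x4, takes a point from camera to world coordinates). Camera axes: x right, y down, z forward; pixel columns grow to the right and rows downward; lengths in m; the calibration is good to about 2 mm. A picture is of the moment at which its call begins. There is no depth.
- job_done(): hands the job in, once; it reports no verdict.
Trained networks look in a picture, given as the dict that the camera call returned (one of the last four; its "shot" number tells which), for a name from the list of things; names that differ only in an ending like _2 or _b are one class to them, and where a whole thing is asked for, a point or a joint stands for the part that bears it (a point fixed in the world has none). Each returns a list of dicts, best first, with "confidence" (0 to 1); they miss things now and then, are a little off and sometimes report something else, mostly with a low value. They report only what shows in the picture. A call takes as long as a camera call.
- regions_of(picture, label): "region" (480x640 bool, what is visible of it).
- pinpoint(picture, label): "position" ([x, y, z] in m, in world coordinates, good to about 4 mm: a listed point, or the origin of a listed thing).
The state is a dict: "time": time; "q": joint angles; "qd": joint speeds; "joint_efforts": joint torques, N m; "ee_pos": TCP position; "tcp_rot": TCP orientation; "wrist_force": force on the tool from outside, world axes, zero at the start; "torque": the same for the moment, N m; "opening": finger opening in m.
Only numpy, scipy, OpenCV 4.12 (cv2) and the standard library are available. Lean on these libraries where they do the work, as an engineer would, in place of code of your own. Each camera call takes 0.05 s, during which the arm holds its last target. There are 200 camera calls.

## Working session

There is one attempt and no reset: what is moved stays moved. The work goes in short steps, Python scripts to look and compute and a shell command to move; the robot and the scene stay as the last step left them, time stands still between calls to the robot, and variables do not carry over. Pictures are saved under pics/ and viewed, about 8 in all and at most 12, crops included, and the job is handed in when it is done.

```bash
mkdir -p pics; cat > h.py <<'E'
from workcell import *
import numpy as np, cv2
def save(p,n): cv2.imwrite('pics/'+n+'.png',p['img'][:,:,::-1])
def proj(p,P):
    T=np.linalg.inv(np.array(p['cam_to_world'])); c=T[:3,:3]@np.array(P)+T[:3,3]
    s=c[:2]/c[2]; s=s*(1+p['k1']*(s@s)); return np.array([p['fx']*s[0]+p['cx'],p['fy']*s[1]+p['cy']])
def ray(p,uv,z):
    d=np.array([(uv[0]-p['cx'])/p['fx'],(uv[1]-p['cy'])/p['fy']]); s=d.copy()
    for _ in range(20): s=d/(1+p['k1']*(s@s))
    T=np.array(p['cam_to_world']); v=T[:3,:3]@np.array([s[0],s[1],1]); o=T[:3,3]
    return o+v*(z-o[2])/v[2]
E
python3 - <<'E'
from h import *
np.set_printoptions(precision=4,suppress=True)
o=get_obs();print(o['time'],o['ee_pos'],o['tcp_rot'],o['opening'],[k for k in o])
for c in ['top','scene']:
    p=camera(c);save(p,c+'0');print(c,np.array(p['cam_to_world'])[:3,3])
    for n in ['scraper','jig','leg','foot_plate','lever_tip','mark','chip0','oil_can','tape_roll','measure']:
        print(n,[(np.round(d['position'],4),round(d['confidence'],2)) for d in pinpoint(p,n)[:4]])
E
```

```text
0.0 [0.1354 0.5328 0.2306] [-179.9251   -0.0015  165.7461] 0.08538381793418359 ['time', 'q', 'qd', 'joint_efforts', 'ee_pos', 'tcp_rot', 'wrist_force', 'torque', 'opening']
top [ 0.3653 -0.0836  0.9238]
scraper [(array([0.6698, 0.133 , 0.0014]), 0.69)]
jig [(array([0.5188, 0.0443, 0.0004]), 0.82)]
leg [(array([0.5227, 0.0512, 0.0127]), 0.66)]
foot_plate [(array([0.5174, 0.079 , 0.0465]), 0.72)]
lever_tip [(array([0.4902, 0.0668, 0.0327]), 0.53)]
mark [(array([0.5186, 0.1112, 0.0123]), 0.6), (array([0.4896, 0.0665, 0.033 ]), 0.53)]
chip0 [(array([0.5233, 0.1246, 0.0123]), 0.46), (array([0.5393, 0.11  , 0.0156]), 0.46), (array([0.5079, 0.0968, 0.0114]), 0.39)]
oil_can [(array([ 0.43  , -0.3262, -0.0006]), 0.86), (array([0.488 , 0.0708, 0.0369]), 0.72), (array([0.5216, 0.1225, 0.0125]), 0.5)]
tape_roll [(array([ 0.6882, -0.2822, -0.0001]), 0.38)]
measure [(array([ 0.688 , -0.2781, -0.0007]), 0.68)]
scene [0.1964 0.3626 0.6956]
scraper [(array([ 0.6734,  0.1306, -0.0027]), 0.84)]
jig [(array([ 0.5244,  0.0426, -0.0023]), 0.72)]
leg [(array([0.5202, 0.0464, 0.0185]), 0.82), (array([0.5253, 0.1237, 0.0167]), 0.38), (array([ 0.671 ,  0.1324, -0.0024]), 0.16)]
foot_plate [(array([0.5208, 0.0741, 0.0501]), 0.67)]
lever_tip [(array([0.4879, 0.0636, 0.0374]), 0.75), (array([ 0.384 , -0.1887,  0.0018]), 0.37)]
mark [(array([0.5206, 0.1102, 0.0126]), 0.56)]
chip0 [(array([0.5408, 0.1129, 0.0131]), 0.52), (array([0.528 , 0.1242, 0.018 ]), 0.45), (array([0.5064, 0.0989, 0.0177]), 0.42)]
oil_can [(array([ 0.4248, -0.3269,  0.004 ]), 0.86)]
tape_roll [(array([ 0.3805, -0.187 , -0.0014]), 0.65), (array([0.5242, 0.0472, 0.0202]), 0.37)]
measure [(array([ 0.6904, -0.2738,  0.0014]), 0.88)]
```

```bash
python3 -c "
import cv2,numpy as np
print(cv2.imread('pics/top0.png').shape)"
```

```text
(480, 640, 3)
```

View pics/top0.png

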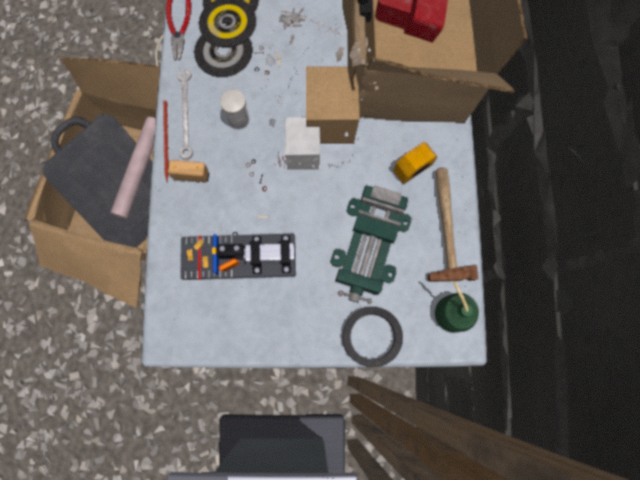

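View pics/scene0.png

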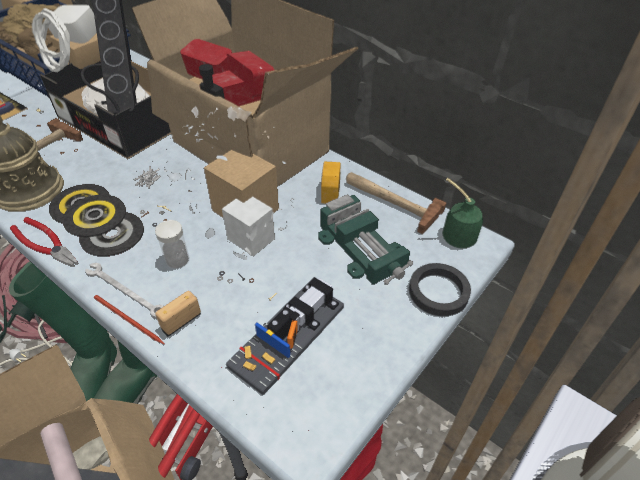

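The board lies along world +y (top view: 181–296, 235–279; foot plate at 215,255, red mark at 201,257). The scraper is at (187,170), and the chips are on the left end of the board. Next I'll refine the poses.

```bash
python3 - <<'E'
from h import *
import workcell
print([ (n,getattr(workcell,n)) for n in dir(workcell) if n[0]!='_' and isinstance(getattr(workcell,n),(int,float,str))])
np.set_printoptions(precision=4,suppress=True)
out=[]
for c,box,f in [('top',(140,160,310,290),4),('scene',(150,270,360,400),3)]:
    p=camera(c)
    for n in ['jig','scraper','mark']:
        d=regions_of(p,n)
        if not d: continue
        m=d[0]['region'].astype(np.uint8)
        ys,xs=np.nonzero(m); z={'jig':.014,'scraper':.048,'mark':.014}[n]
        W=np.array([ray(p,(x,y),z)[:2] for x,y in zip(xs,ys)]).astype(np.float32)
        print(c,n,d[0]['confidence'],len(xs),cv2.minAreaRect(W*1000),W.min(0),W.max(0))
    im=cv2.resize(p['img'],None,fx=f,fy=f,interpolation=cv2.INTER_CUBIC)
    # overlay hypothesis
    def quad(cx,cy,yaw,xr,yr,z,col):
        a=np.radians(yaw);R=np.array([[np.cos(a),-np.sin(a)],[np.sin(a),np.cos(a)]])
        P=[proj(p,[*(np.array([cx,cy])+R@np.array(q)),z]) for q in [(xr[0],yr[0]),(xr[1],yr[0]),(xr[1],yr[1]),(xr[0],yr[1])]]
        cv2.polylines(im,[np.round((np.array(P)+.5)*f).astype(int)],True,col,1)
    quad(.5205,.0435,0,(-.038,.038),(-.1,.1),.014,(0,255,0))
    quad(.5205,.0435,0,(-.033,.033),(.031,.037),.0475,(255,0,255))
    quad(.671,.132,0,(-.013,.013),(-.032,.032),.048,(0,255,0))
    x0,y0,x1,y1=box
    o=im[y0*f:y1*f,x0*f:x1*f]; cv2.imwrite(f'pics/{c}1.png',o[:,:,::-1]); 
    print(c,'table edge y at row 255:',ray(p,(147,255),0) if c=='top' else '')
E
```

```text
[('tcp_to_grasp', 0.0187)]
top jig 0.9 4585 ((519.932373046875, 41.5539665222168), (75.44567108154297, 199.9549102783203), 1.5280218124389648) [ 0.4801 -0.0583] [0.5589 0.1414]
top scraper 0.93 757 ((664.5775146484375, 125.68292236328125), (73.53076934814453, 35.774295806884766), 84.40528106689453) [0.645  0.0896] [0.6839 0.1622]
top mark 0.61 19 ((524.7198486328125, 107.55685424804688), (15.846854209899902, 1.7550915479660034), 2.1329894065856934) [0.5168 0.1065] [0.5326 0.1087]
top table edge y at row 255: [0.5245 0.2048 0.    ]
scene jig 0.86 5549 ((522.60498046875, 38.574241638183594), (90.65796661376953, 220.047119140625), 0.9642991423606873) [ 0.4758 -0.0712] [0.5675 0.1488]
scene scraper 0.9 1161 ((655.0042724609375, 140.53427124023438), (69.3766860961914, 52.413150787353516), 81.83427429199219) [0.6283 0.1035] [0.6831 0.1776]
scene table edge y at row 255:
```

View pics/top1.png

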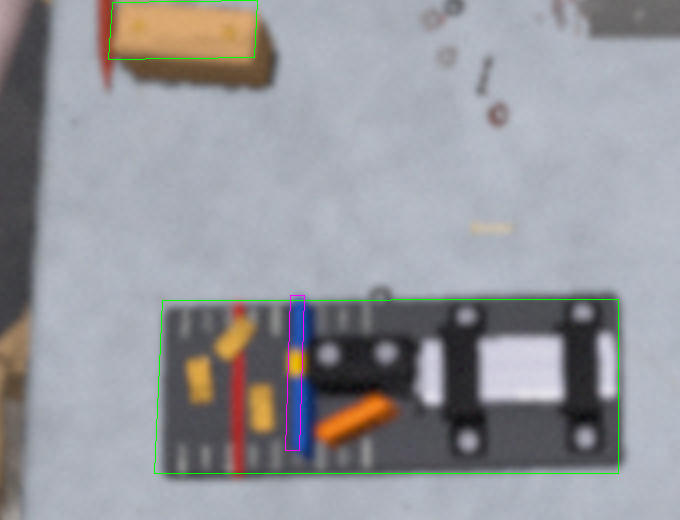

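View pics/scene1.png

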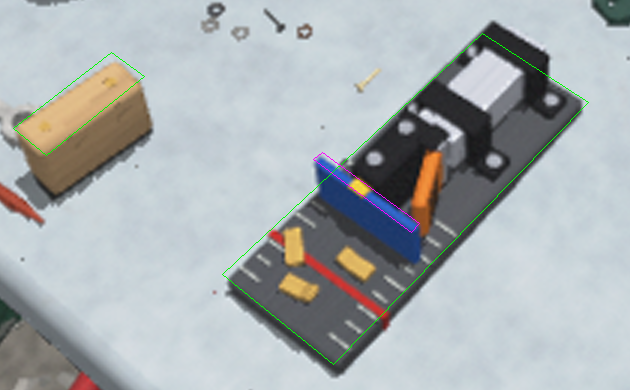

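```bash
python3 -m pendant '[[100,[534,-400,-60],[0,0,-76]],[100,[534,-400,-60],[0,0,-76]],[100,[534,-400,-60],[0,0,-76]],[100,[534,-400,-60],[0,0,-76]],[100,[534,-400,-60],[0,0,-76]],[100,[534,-400,-60],[0,0,-76]],[100,[534,-400,-60],[0,0,-76]],[100,[534,-400,-60],[0,0,-76]],[100,[534,-400,-60],[0,0,-76]],[100,[534,-400,-60],[0,0,-76]],[100,[534,-400,-60],[0,0,-76]],[100,[534,-400,-60],[0,0,-76]],[100,[534,-400,-60],[0,0,-76]],[100,[534,-400,-60],[0,0,-76]]]' 30
```

```text
time: 3.25
ee_pos: [0.6688, 0.134, 0.172]
tcp_rot: [180.0, -0.0, 89.8]
wrist_force: [-0.1, 0.6, -0.7]
opening: 0.085
```

```bash
python3 -m pendant '[[100,[0,-1,-60],[0,0,0]],[100,[0,-1,-120],[0,0,0]],[100,[0,-1,-156],[0,0,0]],[100,[0,-1,-156],[0,0,0]],[20,[0,-1,-156],[0,0,0]],[20,[0,-1,-156],[0,0,0]],[20,[0,-1,-156],[0,0,0]],[20,[0,-1,-156],[0,0,0]],[20,[0,-1,-156],[0,0,0]],[20,[0,-1,-156],[0,0,0]]]' 40; python3 - <<'E'
from h import *
for c in ['scene']:
    p=camera(c);save(p,c+'2');print([(np.round(d['position'],4),round(d['confidence'],2)) for d in pinpoint(p,'scraper')[:2]])
E
```

```text
time: 4.5
ee_pos: [0.6696, 0.1332, 0.0176]
tcp_rot: [179.8, -0.0, 89.8]
wrist_force: [-0.5, -0.4, 6.6]
opening: 0.0256
[(array([ 0.6728,  0.136 , -0.0019]), 0.75)]
```

```bash
python3 -m pendant '[[20,[0,0,60],[0,0,0]],[20,[0,0,75],[0,0,1.7]],[20,[-60,-5,75],[0,0,1.7]],[20,[-120,-12,75],[0,0,1.7]],[20,[-186,-17,75],[0,0,1.7]],[20,[-186,-17,75],[0,0,1.7]],[20,[-186,-17,40],[0,0,1.7]],[20,[-186,-17,22],[0,0,1.7]],[20,[-186,-17,22],[0,0,1.7]]]'; python3 - <<'E'
from h import *
for c in ['top','scene']:
    p=camera(c)
    print([(np.round(d['position'],4),round(d['confidence'],2)) for d in pinpoint(p,'scraper')[:2]])
    f=4;im=cv2.resize(p['img'],None,fx=f,fy=f,interpolation=cv2.INTER_CUBIC)
    x0,y0=(150,215) if c=='top' else (200,280)
    cv2.imwrite(f'pics/{c}3.png',im[y0*f:y0*f+70*f if c=='top' else y0*f+130*f,x0*f:x0*f+160*f][:,:,::-1])
a=cv2.imread('pics/top3.png');b=cv2.imread('pics/scene3.png');
o=np.zeros((600,640,3),np.uint8); o=cv2.vconcat([cv2.resize(a,(480,210)),cv2.resize(b,(480,390))]);cv2.imwrite('pics/c3.png',o)
E
```

```text
time: 5.72
ee_pos: [0.4831, 0.116, 0.0382]
tcp_rot: [180.0, -0.0, 91.5]
wrist_force: [0.0, 0.0, -0.5]
opening: 0.0257
[(array([0.4843, 0.1141, 0.0218]), 0.75)]
[(array([0.4843, 0.117 , 0.023 ]), 0.96)]
```

View pics/c3.png

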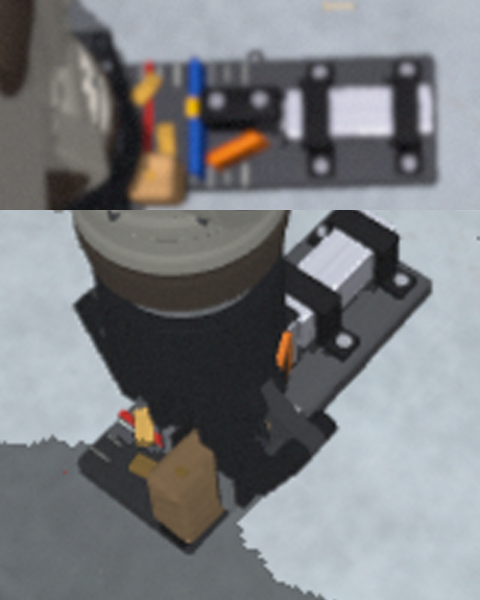

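```bash
python3 -m pendant '[[20,[-2,1,-4],[0,0,0]],[20,[-2,1,-6.5],[0,0,0]],[20,[-2,1,-6.5],[0,0,0]]]'
```

```text
time: 6.3
ee_pos: [0.4823, 0.1173, 0.0339]
tcp_rot: [179.8, -0.1, 91.5]
wrist_force: [-0.0, 0.8, -0.6]
opening: 0.0255
```

```bash
python3 -m pendant '[[20,[0,0,-2],[0,0,0]],[20,[0,0,-3],[0,0,0]],[20,[0,0,-3],[0,0,0]]]'
```

```text
time: 6.68
ee_pos: [0.4823, 0.1174, 0.0315]
tcp_rot: [179.8, -0.1, 91.5]
wrist_force: [-2.4, 0.0, 5.3]
opening: 0.0255
```

```bash
python3 -m pendant '[[20,[8,0,-1],[0,0,0]],[20,[16,0.4,-1],[0,0,0]],[20,[24,0.6,-1],[0,0,0]],[20,[32,0.8,-1],[0,0,0]],[20,[40,1,-1],[0,0,0]],[20,[48,1.2,-1],[0,0,0]],[20,[56,1.4,-1],[0,0,0]],[20,[64,1.7,-1],[0,0,0]],[20,[72,1.9,-1],[0,0,0]],[20,[78,2,-1],[0,0,0]],[20,[82,2.1,0],[0,0,0]],[20,[82,2.1,0],[0,0,0]]]'; python3 - <<'E'
from h import *
for c in ['top','scene']:
    p=camera(c)
    print([(np.round(d['position'],4),round(d['confidence'],2)) for d in pinpoint(p,'chip0')[:4]])
    f=4;im=cv2.resize(p['img'],None,fx=f,fy=f,interpolation=cv2.INTER_CUBIC)
    x0,y0=(150,215) if c=='top' else (180,280)
    cv2.imwrite(f'pics/{c}4.png',im[y0*f:y0*f+70*f if c=='top' else y0*f+130*f,x0*f:x0*f+160*f][:,:,::-1])
a=cv2.imread('pics/top4.png');b=cv2.imread('pics/scene4.png');
o=cv2.vconcat([cv2.resize(a,(480,210)),cv2.resize(b,(480,390))]);cv2.imwrite('pics/c4.png',o)
E
```

```text
time: 8.18
ee_pos: [0.5648, 0.1195, 0.0315]
tcp_rot: [179.7, -0.1, 91.5]
wrist_force: [0.8, 0.7, 1.1]
opening: 0.0255
[]
[]
```

View pics/c4.png

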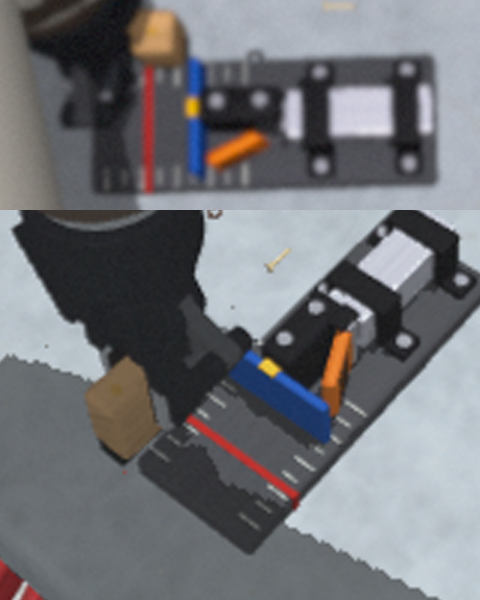

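Board clear in both views (scraper at 160,38, past the far edge). I'll set the scraper aside on the near side.

```bash
python3 -m pendant '[[20,[2,0,30],[0,0,0]],[20,[0,0,60],[0,0,0]],[20,[-60,0,60],[0,0,0]],[20,[-120,0,60],[0,0,0]],[20,[-165,0,60],[0,0,0]],[20,[-165,0,40],[0,0,0]],[20,[-165,0,0],[0,0,0]],[20,[-165,0,-9],[0,0,0]],[20,[-165,0,-14],[0,0,0]],[20,[-165,0,-14],[0,0,0]],[20,[-165,0,-14],[0,0,0]]]'; python3 - <<'E'
from h import *
for c in ['top','scene']:
    p=camera(c)
    print([(np.round(d['position'],4),round(d['confidence'],2)) for d in pinpoint(p,'chip0')[:5]])
E
```

```text
time: 9.75
ee_pos: [0.4, 0.1196, 0.0185]
tcp_rot: [179.7, -0.1, 91.5]
wrist_force: [0.5, 0.1, -0.5]
opening: 0.0257
[(array([0.5174, 0.1065, 0.0092]), 0.7), (array([0.5721, 0.1146, 0.005 ]), 0.52), (array([0.5639, 0.0979, 0.0033]), 0.48), (array([0.5795, 0.1244, 0.0028]), 0.42)]
[(array([0.5627, 0.1016, 0.0027]), 0.63), (array([0.584 , 0.1256, 0.0086]), 0.54), (array([ 0.5663,  0.1131, -0.0024]), 0.53), (array([ 0.4005,  0.1208, -0.0023]), 0.4)]
```

```bash
python3 - <<'E'
from h import *
for c in ['top','scene']:
    p=camera(c)
    f=8;im=cv2.resize(p['img'],None,fx=f,fy=f,interpolation=cv2.INTER_CUBIC)
    u,v=np.round(proj(p,[.57,.112,.005])).astype(int)
    cv2.imwrite(f'pics/{c}5.png',im[(v-18)*f:(v+18)*f,(u-30)*f:(u+30)*f][:,:,::-1])
o=cv2.vconcat([cv2.imread('pics/top5.png'),cv2.imread('pics/scene5.png')]);cv2.imwrite('pics/c5.png',o)
E
```

```text
(no output)
```

View pics/c5.png

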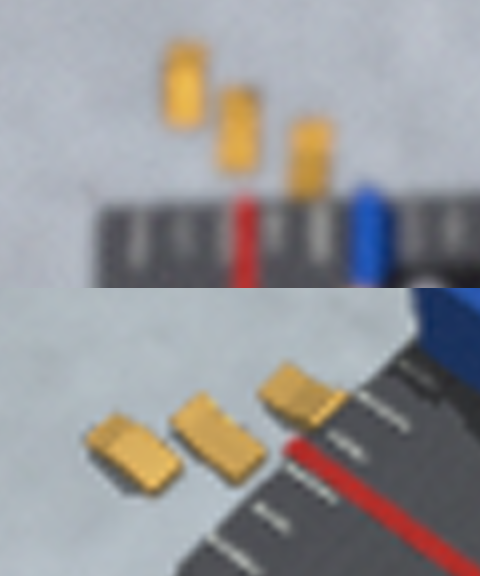

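The right-hand chip (top crop at 310,160) seems to lean on the board's far edge. One more wipe, going farther out, should drop it flat before I set the scraper down.

```bash
python3 -m pendant '[[20,[0,0,60],[0,0,0]],[20,[60,0,65],[0,0,0]],[20,[120,0,65],[0,0,0]],[20,[136,0,45],[0,0,0]],[20,[136,0,20],[0,0,0]],[20,[138,0,13],[0,0,0]],[20,[146,0,12.5],[0,0,0]],[20,[154,0,12.5],[0,0,0]],[20,[162,0,12.5],[0,0,0]],[20,[170,0,12.5],[0,0,0]],[20,[178,0,12.5],[0,0,0]],[20,[184,0,12.5],[0,0,0]],[20,[184,0,12.5],[0,0,0]],[20,[184,0,65],[0,0,0]],[20,[124,0,65],[0,0,0]],[20,[62,0,65],[0,0,0]],[20,[0,0,60],[0,0,0]],[20,[0,0,30],[0,0,0]],[20,[0,0,5],[0,0,0]],[20,[0,0,0],[0,0,0]]]'; python3 - <<'E'
from h import *
for c in ['top','scene']:
    p=camera(c)
    print([(np.round(d['position'],4),round(d['confidence'],2)) for d in pinpoint(p,'chip0')[:5]])
    f=8;im=cv2.resize(p['img'],None,fx=f,fy=f,interpolation=cv2.INTER_CUBIC)
    u,v=np.round(proj(p,[.57,.112,.005])).astype(int)
    cv2.imwrite(f'pics/{c}6.png',im[(v-18)*f:(v+18)*f,(u-30)*f:(u+30)*f][:,:,::-1])
o=cv2.vconcat([cv2.imread('pics/top6.png'),cv2.imread('pics/scene6.png')]);cv2.imwrite('pics/c6.png',o)
E
```

```text
time: 12.55
ee_pos: [0.3981, 0.1192, 0.017]
tcp_rot: [179.9, -0.0, 91.5]
wrist_force: [-17.2, -6.0, 33.6]
opening: 0.0253
[(array([0.5611, 0.1002, 0.0012]), 0.55), (array([0.573 , 0.114 , 0.0048]), 0.53), (array([0.5754, 0.1241, 0.0054]), 0.4)]
[(array([0.581 , 0.1281, 0.0074]), 0.46), (array([0.5626, 0.1011, 0.0025]), 0.46), (array([5.732e-01, 1.160e-01, 5.000e-04]), 0.45)]
```

View pics/c6.png

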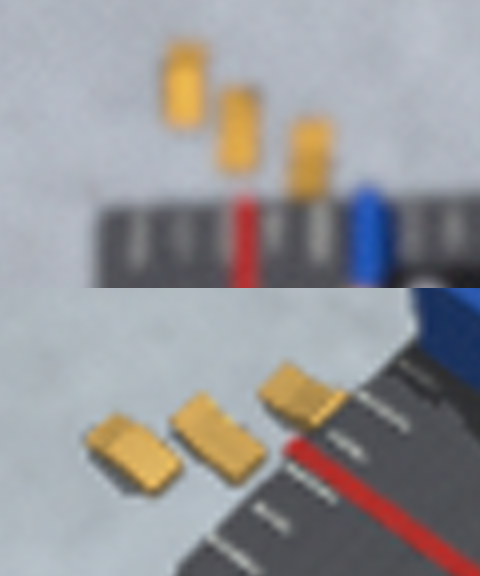

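The chip didn't move under a wiping edge held at board-top level, so all of it is below the board top. The networks also put all three chips at z ≈ 1–7 mm, so they are off. Releasing the scraper.

```bash
python3 -m pendant '[[20,[0,0,1],[0,0,0]],[70,[0,0,1],[0,0,0]],[70,[0,0,1],[0,0,0]],[70,[0,0,1],[0,0,0]],[70,[0,0,1],[0,0,0]],[70,[0,0,50],[0,0,0]],[70,[0,0,90],[0,0,0]],[70,[50,-25,90],[0,0,1.2]],[70,[111,-61.5,90],[0,0,1.2]],[70,[111,-61.5,90],[0,0,1.2]]]'; python3 - <<'E'
from h import *
for c in ['top','scene']:
    p=camera(c)
    for n in ['scraper','foot_plate','lever_tip','mark','leg']: print(n,[(np.round(d['position'],4),round(d['confidence'],2)) for d in pinpoint(p,n)[:1]])
E
```

```text
time: 14.0
ee_pos: [0.5129, 0.0564, 0.1075]
tcp_rot: [179.7, -0.1, 92.6]
wrist_force: [-0.6, -0.2, 0.9]
opening: 0.0598
scraper []
foot_plate [(array([0.5198, 0.0797, 0.0452]), 0.58)]
lever_tip [(array([0.4898, 0.0661, 0.0315]), 0.53)]
mark [(array([ 0.6881, -0.2759, -0.0008]), 0.59)]
leg [(array([0.5206, 0.0494, 0.0152]), 0.61)]
scraper [(array([ 0.4054,  0.1208, -0.0025]), 0.91)]
foot_plate [(array([0.5196, 0.0763, 0.048 ]), 0.97)]
lever_tip [(array([0.4908, 0.0646, 0.0358]), 0.57)]
mark [(array([0.5209, 0.1066, 0.0137]), 0.44)]
leg [(array([0.5245, 0.0479, 0.0204]), 0.88)]
```

```bash
python3 -m pendant '[[70,[-3.5,1,-30],[0,0,0]],[70,[-3.5,1,-45],[0,0,0]],[70,[-3.5,1,-60],[0,0,0]],[70,[-3.5,1,-75],[0,0,0]],[70,[-3.5,1,-85],[0,0,0]],[70,[-3.5,1,-85],[0,0,0]]]';python3 - <<'E'
from h import *
o=[]
for c in ['top','scene']:
    p=camera(c)
    f=5;im=cv2.resize(p['img'],None,fx=f,fy=f,interpolation=cv2.INTER_CUBIC)
    u,v=np.round(proj(p,[.515,.07,.03])).astype(int)
    o.append(im[(v-30)*f:(v+30)*f,(u-60)*f:(u+60)*f][:,:,::-1])
cv2.imwrite('pics/c7.png',cv2.vconcat(o))
E
```

```text
time: 15.35
ee_pos: [0.5068, 0.0593, 0.0229]
tcp_rot: [179.7, -0.1, 92.7]
wrist_force: [0.6, 0.4, -0.2]
opening: 0.0596
```

View pics/c7.png

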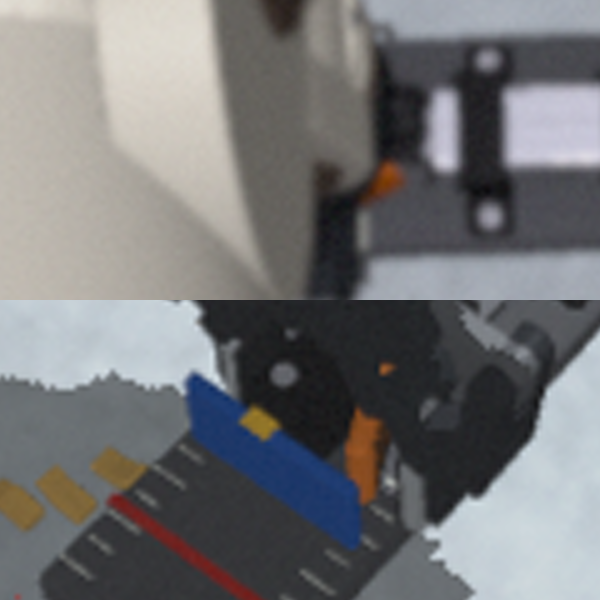

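```bash
python3 -m pendant '[[70,[1,4,0],[0,0,0]],[70,[1,8,0],[0,0,0]],[70,[1,12,0],[0,0,0]],[70,[1,16,0],[0,0,0]],[70,[0.5,20,0],[0,0,0]],[70,[0.5,20,0],[0,0,0]]]';python3 - <<'E'
from h import *
for c in ['top','scene']:
    p=camera(c)
    for n in ['foot_plate','lever_tip','mark','leg']: print(n,[(np.round(d['position'],4),round(d['confidence'],2)) for d in pinpoint(p,n)[:1]])
E
```

```text
time: 16.2
ee_pos: [0.5083, 0.0798, 0.0242]
tcp_rot: [179.6, -0.1, 92.8]
wrist_force: [1.4, -2.4, 1.8]
opening: 0.0592
foot_plate []
lever_tip [(array([0.4878, 0.0896, 0.0309]), 0.52)]
mark []
leg [(array([0.5216, 0.0674, 0.0139]), 0.64)]
foot_plate [(array([0.4901, 0.0825, 0.0353]), 0.62)]
lever_tip [(array([0.4908, 0.0806, 0.033 ]), 0.59)]
mark [(array([0.519 , 0.1087, 0.0144]), 0.7)]
leg [(array([0.5175, 0.0947, 0.0483]), 0.63)]
```

```bash
python3 -m pendant '[[70,[0,5,-1],[0,0,0]],[70,[-0.2,10,-1],[0,0,0]],[70,[-0.4,14,-1],[0,0,0]],[70,[-0.4,14,-1],[0,0,0]]]';python3 - <<'E'
from h import *
for c in ['top','scene']:
    p=camera(c)
    for n in ['foot_plate','lever_tip','mark','leg']: print(n,[(np.round(d['position'],4),round(d['confidence'],2)) for d in pinpoint(p,n)[:1]])
f=8;im=cv2.resize(p['img'],None,fx=f,fy=f,interpolation=cv2.INTER_CUBIC)
def q(pts,col):
    cv2.polylines(im,[np.round((np.array([proj(p,P) for P in pts])+.5)*f).astype(int)],False,col,1)
u,v=np.round(proj(p,[.51,.11,.03])).astype(int)
cv2.imwrite('pics/c8.png',im[(v-32)*f:(v+32)*f,(u-42)*f:(u+42)*f][:,:,::-1]);print(u,v)
# colour pixels on table coordinates
I=p['img'].astype(int);r,g,b=I[...,0],I[...,1],I[...,2]
red=(r>120)&(g<80)&(b<80)&(np.indices(r.shape)[1]>200)&(np.indices(r.shape)[0]>300)&(np.indices(r.shape)[0]<400)
W=np.array([ray(p,(x,y),.014) for y,x in zip(*np.nonzero(red))])
W=W[(abs(W[:,0]-.52)<.06)&(abs(W[:,1]-.11)<.03)];print('red',len(W),W.mean(0) if len(W) else '',W.min(0),W.max(0))
ye=(r>170)&(g>130)&(b<90); Y=np.array([ray(p,(x,y),.0475) for y,x in zip(*np.nonzero(ye))]);Y=Y[(abs(Y[:,0]-.52)<.02)&(abs(Y[:,1]-.11)<.02)]
print('yellow',len(Y),Y.mean(0) if len(Y) else '')
E
```

```text
time: 17.2
ee_pos: [0.5077, 0.0938, 0.023]
tcp_rot: [179.6, -0.1, 92.8]
wrist_force: [2.4, -3.4, 2.5]
opening: 0.0598
foot_plate []
lever_tip [(array([0.4885, 0.0997, 0.0323]), 0.39)]
mark []
leg [(array([0.5194, 0.0845, 0.0113]), 0.72)]
foot_plate [(array([ 0.5732,  0.1147, -0.0042]), 0.61)]
lever_tip [(array([0.4862, 0.096 , 0.0345]), 0.66)]
mark [(array([0.5603, 0.0999, 0.0044]), 0.47)]
leg [(array([0.5237, 0.0818, 0.0199]), 0.97)]
262 358
red 45 [0.50480843 0.08758398 0.014     ] [0.49571918 0.08028208 0.014     ] [0.51324628 0.09442966 0.014     ]
yellow 0
```

View pics/c8.png

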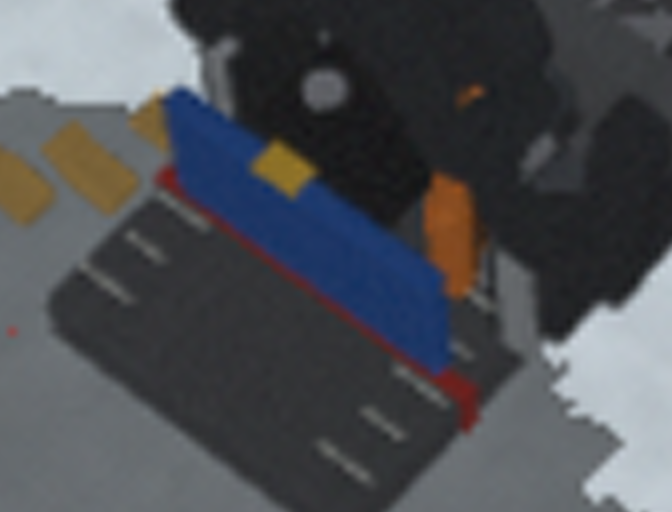

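The plate's front foot edge, from (180,188) to (445,372), lies about mid-line, with ~2 mm of red showing in front. The plate is 6 mm thick, so its centre is ~3 mm short.

```bash
python3 -m pendant '[[70,[0,2.8,0],[0,0,0]],[70,[0,2.8,0],[0,0,0]],[70,[0,2.8,0],[0,0,0]]]';python3 - <<'E'
from h import *
p=camera('scene')
f=8;im=cv2.resize(p['img'],None,fx=f,fy=f,interpolation=cv2.INTER_CUBIC)
u,v=262,358
cv2.imwrite('pics/c9.png',im[(v-32)*f:(v+32)*f,(u-42)*f:(u+42)*f][:,:,::-1])
print(proj(p,[.52,.11,.014])*8,proj(p,[.52,.12,.014])*8)
E
```

```text
time: 18.08
ee_pos: [0.5075, 0.0961, 0.023]
tcp_rot: [179.6, -0.1, 92.7]
wrist_force: [2.1, -4.1, 2.5]
opening: 0.0595
[2063.74890654 2879.6799487 ] [2025.94699692 2916.38433028]
```

View pics/c9.png

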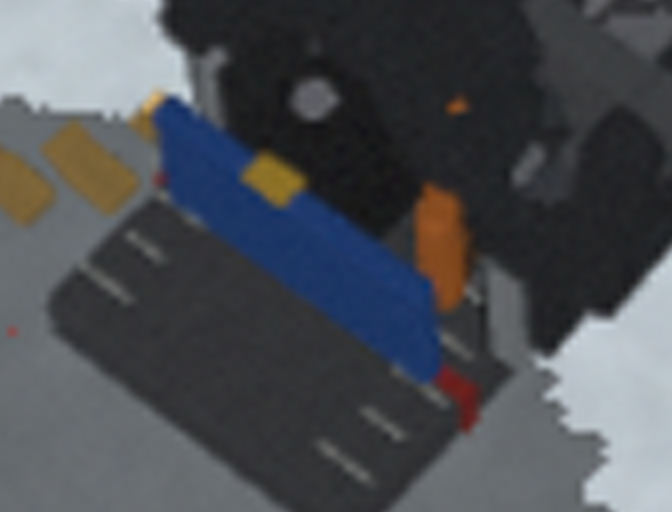

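Now ~0.8 mm short, within tolerance. Squeeze the lever shut, following in x so the right finger stays by the plain face.

```bash
python3 -m pendant '[[60,[4,0.5,0],[0,0,0]],[50,[8,0.8,0],[0,0,0]],[42,[11,0.8,0],[0,0,0]],[36,[12,0.8,0],[0,0,0]],[32,[12,0.8,0],[0,0,0]],[20,[12,0.8,0],[0,0,0]],[20,[12,0.8,0],[0,0,0]],[20,[12,0.8,0],[0,0,0]],[20,[12,0.8,0],[0,0,0]]]' 40;python3 - <<'E'
from h import *
p=camera('scene')
f=8;im=cv2.resize(p['img'],None,fx=f,fy=f,interpolation=cv2.INTER_CUBIC)
u,v=262,358
cv2.imwrite('pics/c10.png',im[(v-32)*f:(v+32)*f,(u-42)*f:(u+42)*f][:,:,::-1])
E
```

```text
time: 19.25
ee_pos: [0.5198, 0.0968, 0.0229]
tcp_rot: [179.6, -0.1, 92.7]
wrist_force: [4.2, -4.2, 0.9]
opening: 0.0269
```

View pics/c10.png

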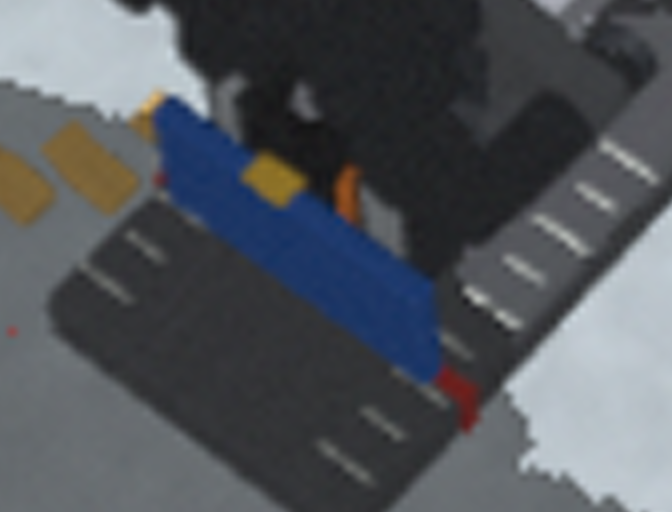

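```bash
python3 -m pendant '[[20,[0,0.8,0],[0,0,0]],[20,[0,1,0],[0,0,0]],[20,[0,1,0],[0,0,0]],[20,[0,1,0],[0,0,0]]]' 50;python3 - <<'E'
from h import *
for c in ['top','scene']:
    p=camera(c)
    for n in ['scraper','leg','chip0','foot_plate','mark','lever_tip']: print(n,[(np.round(d['position'],4),round(d['confidence'],2)) for d in pinpoint(p,n)[:3]])
f=8;im=cv2.resize(p['img'],None,fx=f,fy=f,interpolation=cv2.INTER_CUBIC)
u,v=252,352
cv2.imwrite('pics/c11.png',im[(v-32)*f:(v+32)*f,(u-42)*f:(u+42)*f][:,:,::-1])
E
```

```text
time: 19.8
ee_pos: [0.5198, 0.0976, 0.023]
tcp_rot: [179.6, -0.1, 92.6]
wrist_force: [2.5, -4.6, 2.0]
opening: 0.0265
scraper [(array([0.4002, 0.1208, 0.0045]), 0.81)]
leg [(array([0.5218, 0.0869, 0.0151]), 0.7)]
chip0 []
foot_plate []
mark []
lever_tip []
scraper [(array([ 0.4053,  0.1174, -0.003 ]), 0.91)]
leg [(array([0.5179, 0.0818, 0.0184]), 0.96)]
chip0 [(array([5.709e-01, 1.126e-01, 4.000e-04]), 0.66), (array([0.5814, 0.1279, 0.0053]), 0.45)]
foot_plate [(array([0.5189, 0.1109, 0.0486]), 0.88), (array([0.5212, 0.0842, 0.0188]), 0.56)]
mark []
lever_tip []
```

```bash
python3 - <<'E'
from h import *
a=cv2.imread('pics/scene0.png')[:,:,::-1].astype(int)
p=camera('scene'); b=p['img'].astype(int)
def red(I): r,g,bb=I[...,0],I[...,1],I[...,2]; return (r>100)&(r>g+60)&(r>bb+50)&(g<100)
M=red(a); Y,X=np.nonzero(M); W=np.array([ray(p,(x,y),.014) for x,y in zip(X,Y)])
k=(abs(W[:,0]-.52)<.034)&(abs(W[:,1]-.111)<.02); W=W[k]; c=np.polyfit(W[:,0],W[:,1],1); print('mark',k.sum(),c[0],np.polyval(c,.519),np.std(W[:,1]-np.polyval(c,W[:,0])))
def front(I,z,g):
    r,gg,bb=I[...,0],I[...,1],I[...,2]; B=(bb>gg+30)&(bb>r+50)
    P=[]
    for col in range(200,320):
        ys=np.nonzero(B[300:420,col])[0]
        if len(ys)>8: P.append(ray(p,(col,300+ys.max()+.5),z))
    P=np.array(P); P=P[(P[:,0]>.492)&(P[:,0]<.545)]; cc=np.polyfit(P[:,0],P[:,1],1); return len(P),cc[0],np.polyval(cc,.519)
print('start',front(a,.0145,0)); print('now',front(b,.0145,0),get_obs()['opening'])
E
```

```text
mark 98 0.033506380826742906 0.1101865620344196 0.0013161031364549772
start (25, np.float64(0.030040757337630584), np.float64(0.0794496998317003))
now (23, np.float64(0.029568776142354772), np.float64(0.11458684443906739)) 0.026457670312369962
```

```bash
python3 -c "
from workcell import *
o=get_obs();print(o['time'],o['opening'],o['wrist_force']);print(job_done())"
```

```text
20.55 0.026457670312369962 [ 2.50650152 -4.65174494  3.48062418]
the job is handed in; nothing more can be done
None
```

I handed the job in at 20.6 s with everything set up as the task asks; `job_done()` gives no verdict, so only my own checks stand behind it.

**Chips:** I wiped them off the board's far (+x) edge with the scraper. In the pictures one seemed to lean on that edge, and a second, longer wipe did not move it. I took that as it lying below the board top. The networks put the three chips at about 1–7 mm high, under the 12 mm limit.

**Scraper:** It is released on the table near (0.40, 0.12), roughly 60–70 mm clear of the board. It still showed there after the lever was closed.

**Leg:** I pushed it out with one finger behind the foot plate. With the lever still open, the picture put the plate about 1 mm short of the mark. I then squeezed the lever shut, nudged the leg about 1 mm farther and held it.

**Last checks:**
- **Grip and lever:** I set the grip to 50 N. The fingers read 26.5 mm, against about 27.5 mm expected for a closed lever, so I take it as fully closed. I did not measure the lever angle or the finger contact force themselves.
- **Spring load:** The wrist carries about 4.7 N against the pull, which fits the spring.
- **Plate position:** My checks disagreed slightly. Pixel fitting put the plate 1.4 mm past the mark, while allowing for the nudge, the earlier pictures suggest about 0.2 mm short. Both are within the 4 mm tolerance.
- **Missed look:** My last picture could not be viewed because I had reached the 12-picture limit, so that final check was numerical only.

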